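Draw a support rod out of its storage tube into the cradle

ROBOT

A 6-joint arm with a two-finger parallel gripper is mounted at the origin on the work surface. World frame = base frame: x ahead of the robot, y to its left, z up, the work surface at z = 0. Lengths are in m, angles in rad, forces in N, time in s.
With the tool pointing down it reaches from about 0.35 to 0.85 m from the base axis. Payload 8.1 kg.
Tool frame: the origin (TCP) lies on the centre line of the jaws, within the pads' length; the fingertips stand arm.tips_ahead ahead of it and the grasp point (between the pads) lies 2 mm behind it (arm.tips_ahead is the distance from the TCP to the fingertips, in m); z points along the fingers, x is the direction in which the jaws open and shut, and the axes are right-handed (so a half turn about z gives the same grasp; the last joint's range is limited). The gripper opens to 93 mm and grips with 3 to 60 N. Pads are 15 mm wide; open, the fingers measure 128 mm over their backs; the gripper's body (75 mm by 188 mm) begins 65 mm behind the grasp point.
Start: joints at [-1.223, 0.13, 1.488, -0, 1.523, -0.085], TCP at [0.252, -0.545, 0.21] pointing down, gripper open.
Joint ranges: [-2.96, 2.96], [-0.89, 2.26], [0.02, 2.5], [-1.34, 4.48], [0, 2.73], [-2.66, 2.66]. Speed limits (rad/s): [2.39, 2.39, 2.79, 3.14, 3.14, 3.14].

INTERFACE

Orientations are given as a unit quaternion [x, y, z, w].
In Python, from station import arm gives the robot as it stands.
- The arm moves only by the tool move_arm, never from a script. Its argument "motion" is a list of rows, each a list of 4 numbers: the shift along the world's x, y, z in m, then the turn about the world's z in rad. In form: [[tx, ty, tz, turn], ...]. A call has 1 to 12 rows; each row shifts and turns the commanded pose from where the row before left it; what a row does not reach is not made up. A row lasts 1/10 s, in which the tool goes at most 50 mm and 8.59 degrees, less where a joint would pass 70% of its speed; a pose out of reach is approached as far as the arm can. A call is refused whole if a number of a shift passes 0.05 or a number of a turn 0.15, either way. A call with a gripper value outside its range is refused whole. "gripper" is the opening, from 0 (shut) to 1 (fully open), set as the call begins (left out, the last holds). The fingers move at their own pace and stop on an object; "squeeze" is the grip in N (left out, the last holds). Time passes only in rows, so rows that do not move let the fingers close. It gives the time, the measured TCP pose, the force and the opening at its end, in the units of the state.
- arm.sense(): the state, without advancing time (a new reading comes with each control period).
- arm.read_camera(name): name is "scene" or "side" or "wrist"; returns a dict with "pixels" (420x560x3 uint8, red, green, blue), "camera_matrix" (3x3 intrinsics, pixels), "dist" ([k1, k2, p1, p2, k3] as OpenCV has them; the pictures are not rectified), "view" (4x4, takes a point from world to camera coordinates); the wrist camera has in their place "tool_from_camera" (4x4, takes a point from camera to tool coordinates, whose origin is the TCP and whose axes are the tool frame's). Camera axes: x right, y down, z forward; pixel columns grow to the right and rows downward; lengths in m; the calibration is good to about 2 mm. A picture is of the moment at which its call begins: read the wrist's pose just before it. There is no depth.
- arm.close_job(): hands the job in, once; it reports no verdict.
The state is a dict: "time": time; "qpos": joint angles; "qvel": joint speeds; "joint_efforts": joint torques, N m; "position": TCP position; "eef_rot": TCP orientation; "contact_force": force on the tool from outside, world axes, zero at the start; "torque": the same for the moment, N m; "opening": finger opening in m.
Only numpy, scipy, OpenCV 4.12 (cv2) and the standard library are available. Lean on these libraries where they do the work, as an engineer would, in place of code of your own. Each camera call takes 0.05 s, during which the arm holds its last target.

TASK

Draw the long steel support rod out of its storage tube, a stretch at a time, so that it slides lengthwise through the forks of the cradle. Bring its leading end gently up against the cradle's end plate, then let go and leave the rod lying in both forks, with its other end clear of the tube. Leave the jar, the beaker and the clamp where they are.

Things in the scene. Friction and masses are not known exactly. Their poses are not given: they have to be found in the camera images.
- rod_center (a point): Middle of the loose stainless steel rod: round, 12 mm in diameter, 320 mm long, about 0.28 kg, ends rounded. x axis along the rod from tail to leading end; it may roll about it. At the start 50 to 85 mm stick out of the tube, level, axis 90 mm above the bench. It slides freely in the tube (a few N of friction).
- rod_lead (a point): Tip of the rod's leading rounded end (its outermost point), the end that sticks out of the tube at the start (160 mm from the rod's middle along its own +x).
- rod_tail (a point): Tip of the rod's other end, inside the tube at the start (160 mm from the middle along its own -x).
- tube_stand: Fixed stand with a level aluminium tube, 300 mm long, 28 mm outside, 20 mm inside, axis 94 mm above the bench, held by two collars reaching 112 mm. Origin on the bench under the rod's line, 75 mm in front of the mouth; +x is the way the rod is drawn out, z up. The tube fills x = -375 to -75 mm, its far end closed.
- mouth (a point): Point in the plane of the tube's open end, 90 mm above the bench, where the axis of the rod passes as it lies on the tube's floor; axes as the tube stand.
- cradle: Fixed cradle in line with the tube; origin on the bench, axes as the tube stand's. Two V forks, open upwards, at x = 75 to 87 and 209 to 221 mm; end plate's near face at x = 275 mm. Prongs reach 123 mm above the bench and 32 mm to each side: fingers holding the rod cannot pass. A rod in the notches has its axis 89 and 87 mm up at the two forks.
- first_fork (a point): Centre of the first fork's face towards the tube, 89 mm above the bench (axis of a rod lying in the fork); axes as the cradle. The free gap from the tube's mouth to this face is 138 to 162 mm long.
- stop_face (a point): Point on the end plate's near face that the rod's end meets, 86 mm above the bench; axes as the cradle. The plate is rigid, 10 mm thick, 60 mm wide, and reaches 120 mm above the bench.
- bottle: Bystander: closed white plastic jar with a paper band, 72 mm in diameter, 160 mm tall, loose; origin at the centre of its underside.
- beaker: Bystander: open glass beaker, 68 mm in diameter, 90 mm tall, loose; origin at the centre of its underside.
- clamp: Bystander: dark steel boss clamp lying on the bench, about 155 mm long along its x, 30 mm wide, 24 mm high, loose; origin at the underside of its 50 mm block.

How it is judged:
By the outcome, as a careful person would: the job done as asked, in the order asked, and still so for the second after the job is handed in, with the robot touching nothing.
It also fails if it takes over 45 s, if anything falls off the work surface, if the arm or the gripper's body presses on something with over 40 N, if the wrist force passes 120 N, or if a joint passes its speed limit or range.

## Working session

There is one attempt and no reset: what is moved stays moved. The work goes in short steps, Python scripts to look and compute and a tool call to move; the robot and the scene stay as the last step left them, time stands still between calls to the robot, and variables do not carry over. Pictures are saved under pics/ and viewed, and the job is handed in when it is done.

Besides the shell and the picture viewer there is one more tool, called after ">>>" by a JSON object that holds its "api" and its "payload", one argument or row to a line. move_arm: Moves the arm, as the interface text tells. Its arguments: {"type":"object","properties":{"motion":{"type":"array","items":{"type":"array","items":{"type":"number"}}},"gripper":{"type":"number"},"squeeze":{"type":"number"}},"required":["motion"]}

```bash
mkdir -p pics; ls; python3 - <<'E'
from station import arm
import cv2
print(arm.sense()); print(arm.tips_ahead)
for n in ["scene","side","wrist"]:
    c=arm.read_camera(n); cv2.imwrite(f"pics/{n}0.png",c["pixels"][:,:,::-1])
    print(n,c["camera_matrix"],c["dist"],c.get("view"),c.get("tool_from_camera"))
E
```

```text
pics
{'time': 0.0, 'qpos': array([-1.22342233e+00,  1.31137625e-01,  1.48926329e+00, -1.43246076e-05,
        1.52299159e+00, -8.54003447e-02]), 'qvel': array([ 1.75581882e-03, -7.81477714e-05,  2.69224178e-04, -1.95158920e-03,
        1.67613768e-03, -5.25851206e-04]), 'joint_efforts': array([-4.85953769e-04, -5.59858203e+01, -4.91748869e+01,  7.66498852e-02,
        3.57722933e-02, -1.84236224e-04]), 'position': array([ 0.2514527 , -0.54413251,  0.2085103 ]), 'eef_rot': array([ 8.42434110e-01, -5.38798627e-01, -7.18363007e-04, -5.42103305e-04]), 'contact_force': array([0.21604841, 0.04547151, 0.36243331]), 'torque': array([ 0.02661044, -0.00650862,  0.00907767]), 'opening': 0.09276872335292569}
0.017
scene [[394.03585799   0.         285.25299088]
 [  0.         394.03585799 208.4644886 ]
 [  0.           0.           1.        ]] [-0.06733501  0.          0.          0.          0.        ] [[-0.14337052  0.98957703  0.01349803  0.0585441 ]
 [ 0.62372933  0.10093874 -0.77509554 -0.29090299]
 [-0.76837921 -0.10270674 -0.63169986  1.36771904]
 [ 0.          0.          0.          1
[... 184 characters left out ...]
   0.          0.        ] [[-0.73091091 -0.6824163   0.00878832  0.46052774]
 [-0.46580051  0.48940748 -0.73723144  0.29715342]
 [ 0.49879769 -0.54294411 -0.67558313  0.87547677]
 [ 0.          0.          0.          1.        ]] None
wrist [[357.01871226   0.         279.07796337]
 [  0.         357.01871226 206.36256662]
 [  0.           0.           1.        ]] [0.01372831 0.         0.         0.         0.        ] None [[ 9.99999621e-01  8.67585977e-04 -7.13791479e-05 -4.19945878e-04]
 [-8.20217530e-04  9.66514012e-01  2.56612533e-01 -7.06686393e-02]
 [ 2.91622382e-04 -2.56612377e-01  9.66514357e-01 -1.74794194e-01]
 [ 0.00000000e+00  0.00000000e+00  0.00000000e+00  1.00000000e+00]]
```

View pics/scene0.png

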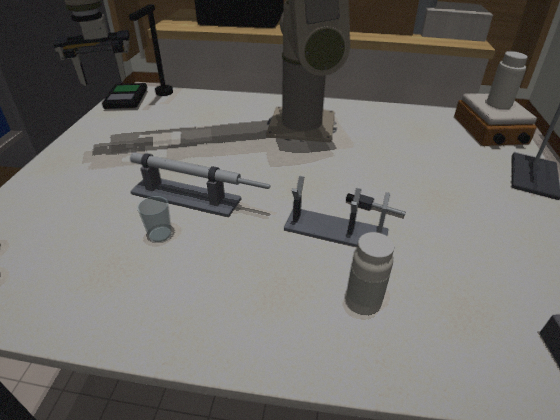

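View pics/side0.png

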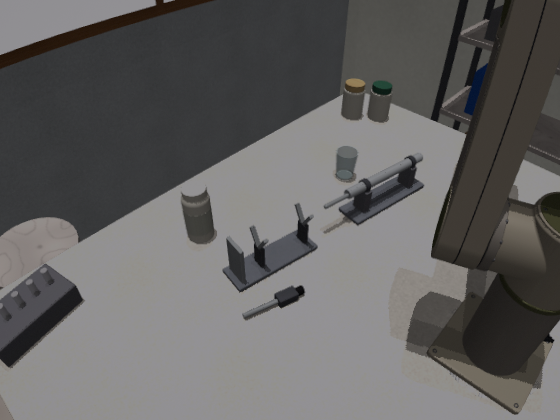

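View pics/wrist0.png

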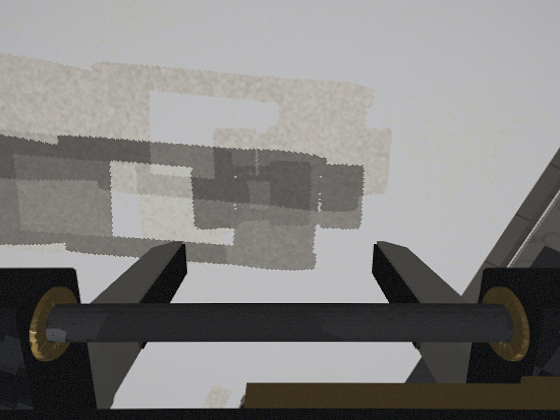

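```bash
python3 - <<'E'
import cv2
a=cv2.imread("pics/scene0.png")[140:260,120:420]; cv2.imwrite("pics/sc.png",cv2.convertScaleAbs(cv2.resize(a,(800,320),interpolation=cv2.INTER_CUBIC),alpha=1.3))
a=cv2.imread("pics/side0.png")[140:320,210:440]; cv2.imwrite("pics/sd.png",cv2.convertScaleAbs(cv2.resize(a,None,fx=3.3,fy=3.3,interpolation=cv2.INTER_CUBIC),alpha=1.5))
E
```

```text
(no output)
```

View pics/sc.png

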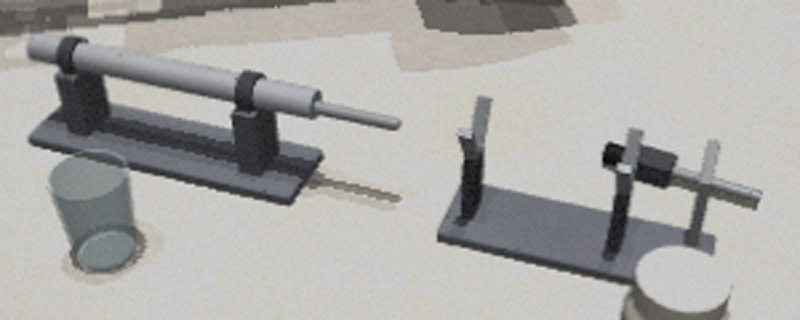

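View pics/sd.png

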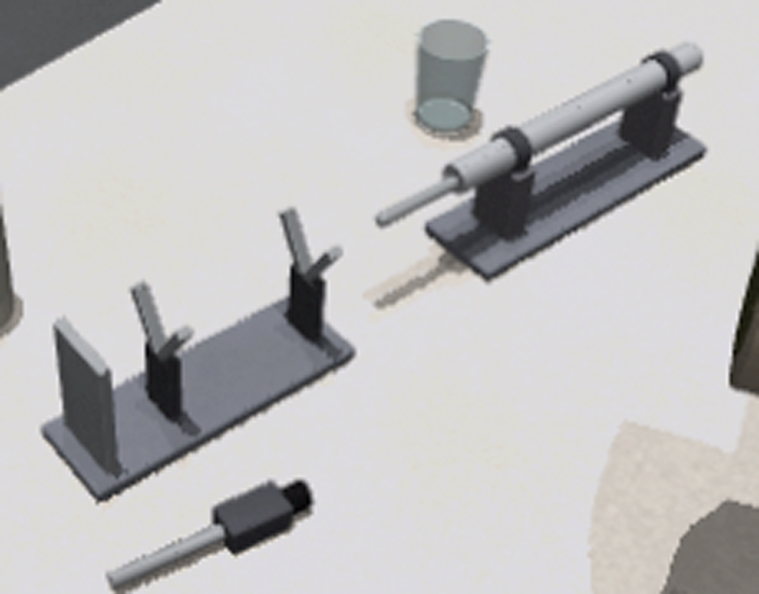

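```bash
cat > h.py <<'E'
import numpy as np, cv2
from station import arm
CAL={}
def cal(n):
    if n not in CAL:
        c=np.load(f"{n}.npz"); CAL[n]=(c["K"],c["d"],c["V"])
    return CAL[n]
def savecal():
    for n in ["scene","side"]:
        c=arm.read_camera(n); np.savez(f"{n}.npz",K=c["camera_matrix"],d=np.array(c["dist"],float),V=c["view"])
def ray(n,uv):
    K,d,V=cal(n); p=cv2.undistortPoints(np.array([[uv]],float),K,d)[0,0]
    R=V[:3,:3];o=-R.T@V[:3,3];r=R.T@np.array([p[0],p[1],1]);return o,r/np.linalg.norm(r)
def tri(a,b):
    o1,r1=ray("scene",a);o2,r2=ray("side",b)
    s=np.linalg.lstsq(np.c_[r1,-r2],o2-o1,rcond=None)[0]
    p=o1+s[0]*r1;q=o2+s[1]*r2;return (p+q)/2,np.linalg.norm(p-q)
def onz(n,uv,z):
    o,r=ray(n,uv);return o+r*(z-o[2])/r[2]
def proj(n,P):
    K,d,V=cal(n);return cv2.projectPoints(np.array(P,float).reshape(-1,1,3),cv2.Rodrigues(V[:3,:3])[0],V[:3,3],K,d)[0][:,0]
def wristproj(P,pos,quat,c):
    from scipy.spatial.transform import Rotation as R
    T=np.eye(4);T[:3,:3]=R.from_quat(quat).as_matrix();T[:3,3]=pos
    V=np.linalg.inv(T@c["tool_from_camera"])
    return cv2.projectPoints(np.array(P,float).reshape(-1,1,3),cv2.Rodrigues(V[:3,:3])[0],V[:3,3],c["camera_matrix"],np.array(c["dist"]))[0][:,0]
E
python3 - <<'E'
from h import *
savecal()
np.set_printoptions(precision=4,suppress=True)
S=lambda u,v:(u/2.667+120,v/2.667+140)
D=lambda u,v:(u/3.3+210,v/3.3+140)
for n,a,b in [("tip",(401,124),(378,220)),("mouthc",(317,101),(453,178)),("farend",(31,47),(697,55)),("f1 farprong",(484,97),(337,250)),("f1 near",(465,133),(288,210)),("f2 far",(635,130),(186,331)),("f2 near",(624,170),(138,286)),("plate top far",(711,141),(106,372)),("clampend",(757,196),(115,580))]:
    print(n,*tri(S(*a),D(*b)))
for a in [(31,47),(317,101),(401,124)]:
    print(onz("scene",S(*a),.094 if a[0]<400 else .09))
for a in [(697,55),(453,178),(378,220)]:
    print(onz("side",D(*a),.094 if a[0]>400 else .09))
E
```

```text
tip [ 0.4993 -0.0237  0.0905] 0.00046239011057348984
mouthc [ 0.4845 -0.1022  0.0951] 0.0022015982262296855
farend [ 0.4294 -0.4057  0.0893] 0.0007537833435600867
f1 farprong [0.4836 0.0472 0.1167] 0.0007225457308636587
f1 near [0.5387 0.0379 0.1164] 0.00025650772939315287
f2 far [0.508  0.1788 0.1143] 0.00034827155703846336
f2 near [0.5638 0.1702 0.1137] 2.139466001150635e-05
plate top far [0.518  0.2427 0.117 ] 0.0023229504454486552
clampend [0.4509 0.3069 0.0111] 0.0003791107979162964
[ 0.4358 -0.4018  0.094 ]
[ 0.4817 -0.1037  0.094 ]
[ 0.4989 -0.0236  0.09  ]
[ 0.4267 -0.3982  0.094 ]
[ 0.485  -0.1018  0.094 ]
[ 0.4996 -0.0245  0.09  ]
```

>>> {"api": "move_arm", "payload": {
  "motion": [
    [0.0197,0.0386,0,0.08],
    [0.0197,0.0386,0,0.08],
    [0.0197,0.0386,0,0.08],
    [0.0197,0.0386,0,0.08],
    [0.0197,0.0386,0,0.08],
    [0.0197,0.0386,0,0.08],
    [0.0197,0.0386,0,0.08],
    [0.0197,0.0386,0,0.08],
    [0.0197,0.0386,0,0.08],
    [0.0197,0.0386,0,0.08],
    [0.0197,0.0386,0,0.08],
    [0.0197,0.0386,0,0.08]
  ]
}}

```text
time: 1.45
position: [0.4886, -0.0797, 0.2097]
eef_rot: [0.996, -0.087, 0.0, 0.0]
contact_force: [0.7, -0.6, -0.4]
opening: 0.093
```

>>> {"api": "move_arm", "payload": {
  "motion": [
    [0,0,0,0],
    [0,0,0,0]
  ]
}}

```text
time: 1.65
position: [0.4881, -0.0807, 0.2093]
eef_rot: [0.996, -0.088, -0.0, 0.0]
contact_force: [-0.3, -0.4, -0.5]
opening: 0.093
```

```bash
python3 - <<'E'
from h import *
np.set_printoptions(precision=4,suppress=True)
s=arm.sense(); print(s["time"],s["position"],s["eef_rot"],s["qpos"])
c=arm.read_camera("wrist"); cv2.imwrite("pics/w1.png",c["pixels"][:,:,::-1])
print(onz("scene",(366,300),0),onz("side",(202,232),0),onz("scene",(159,233),0))
x,y=s["eef_rot"][:2];print(np.degrees(np.arctan2(2*x*y,x*x-y*y)))
E
```

```text
1.65 [ 0.4881 -0.0807  0.2093] [ 0.9961 -0.0879 -0.0003  0.0001] [-0.2672 -0.1571  1.7735 -0.0003  1.5257 -0.0911]
[0.7275 0.2103 0.    ] [0.7326 0.1995 0.    ] [ 0.6046 -0.2754  0.    ]
-10.086112837492688
```

View pics/w1.png

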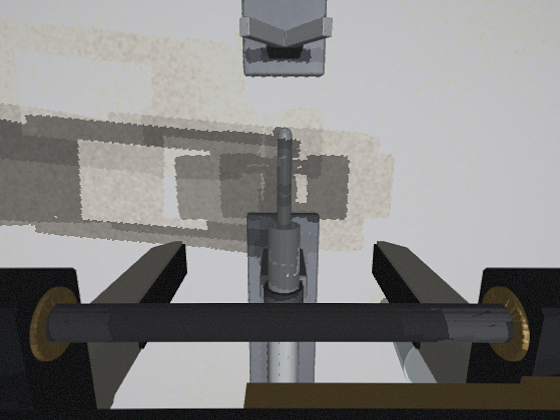

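```bash
cat >> h.py <<'E'
def won(uv,z,pos,quat,c):
    from scipy.spatial.transform import Rotation as R
    T=np.eye(4);T[:3,:3]=R.from_quat(quat).as_matrix();T[:3,3]=pos
    M=T@c["tool_from_camera"]
    p=cv2.undistortPoints(np.array([[uv]],float),c["camera_matrix"],np.array(c["dist"]))[0,0]
    r=M[:3,:3]@np.array([p[0],p[1],1]);o=M[:3,3];return o+r*(z-o[2])/r[2]
E
python3 - <<'E'
from h import *
np.set_printoptions(precision=4,suppress=True)
s=arm.sense();c=arm.read_camera("wrist");g=c["pixels"].astype(int).sum(2)/3
for r in [140,150,170,190,205,215,222]: print(r,g[r,268:302].astype(int))
for r in [235,245,260]: print(r,g[r,260:308].astype(int))
f=lambda uv,z:won(uv,z,s["position"],s["eef_rot"],c)
print("tip",f((284.5,128),.09),"mouth",f((285,226),.106))
print("fork near-tips",f((242,35),.123),f((331,33),.123), "base near corners",f((245,75),.01),f((325,75),.01))
im=cv2.resize(c["pixels"][0:240,200:370,::-1],None,fx=2.5,fy=2.5,interpolation=cv2.INTER_CUBIC);cv2.imwrite("pics/w1c.png",im)
E
```

```text
140 [ 96  96  93  98  95  90  91 102 103  82  59  66  68  67  69  71  69  72
  70  68  92 112 100  80  80  95  90  88  90  88 127 165 169 176]
150 [120 120 121 119 120 120 122 130 133  95  64  69  78  83  81  88  91  90
  87  80  79  77  71  74  91  91  88  89  90  89  98 106 135 168]
170 [ 92  93  91  96  94 100 101  99  92  77  68  74  79  78  80  87  85  89
  85  82  80  77  70  72  84  94  90  87  89  93  89  95  95  96]
190 [ 92  94  97  92  91  88  90  93  90  75  63  71  67  69  72  73  71  71
  74  69  69  66  59  87 105 108 106 106 111 155 189 188 187 187]
205 [ 94  97  93  89  94  92  95  94  94  76  66  67  69  71  74  72  73  81
  86  78  70  65  68  88 112 111 113 107 105 104 107 110 113 111]
215 [63 58 58 62 56 59 57 53 54 61 69 75 75 79 80 87 87 88 81 80 77 77 69 62
 64 61 65 65 61 63 63 62 64 60]
222 [ 72  71  68  67  68  71  73  76  73  69  62  67  66  73  84  86  87  88
  84  79  77  67  65  72  80  76  75  72  68  72  88 108 117 115]
235 [ 56  55  56  56  59  60  57  58  67  73  74  76  84  86  85  87  90  89
  92  93  93  95  98  96  94  98  98 100  98  95  96  93  98  92  91  90
  86  85  81  81  94 116 114 111 116 113 116 114]
245 [ 57  60  57  58  54  56  55  53  59  75  72  79  83  86  87  87  89  87
  92  93  97  96  96  96  96  96  95  97 100  98  93  96  93  90  90  88
  84  81  81  85 102 117 116 113 116 115 117 115]
260 [ 66  63  50  40  42  43  43  41  57  74  80  96  91  88  88  90  91  90
  91  92  95  96  99  93  95  97  97 101  99  98  95  93  95  93  88  89
  83  99 122 100  42  44  45  41  59  97 116 113]
tip [ 0.5019 -0.0249  0.09  ] mouth [ 0.4887 -0.1014  0.106 ]
fork near-tips [0.4842 0.0414 0.123 ] [0.5429 0.0321 0.123 ] base near corners [0.4727 0.0286 0.01  ] [0.5504 0.0147 0.01  ]
```

View pics/w1c.png

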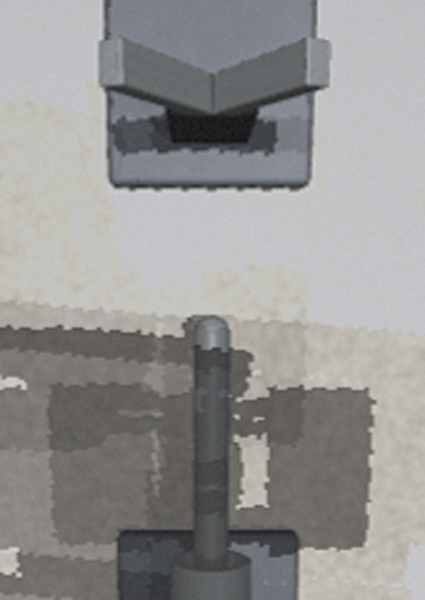

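>>> {"api": "move_arm", "payload": {
  "motion": [
    [0.003,-0.0005,-0.02,0],
    [0,0,-0.025,0],
    [0,0,-0.025,0],
    [0,0,-0.019,0],
    [0,0,0,0],
    [0,0,0,0]
  ],
  "gripper": 0.6
}}

```text
time: 2.35
position: [0.4907, -0.083, 0.1209]
eef_rot: [0.996, -0.09, -0.0, 0.0]
contact_force: [-0.1, -0.4, 0.2]
opening: 0.0565
```

```bash
python3 - <<'E'
from h import *
np.set_printoptions(precision=4,suppress=True)
s=arm.sense(); print(s["time"],s["position"],s["eef_rot"],s["opening"])
c=arm.read_camera("wrist"); cv2.imwrite("pics/w2.png",c["pixels"][:,:,::-1])
E
```

```text
2.35 [ 0.4907 -0.083   0.1209] [ 0.9959 -0.0899 -0.0002  0.    ] 0.05654164083377206
```

View pics/w2.png

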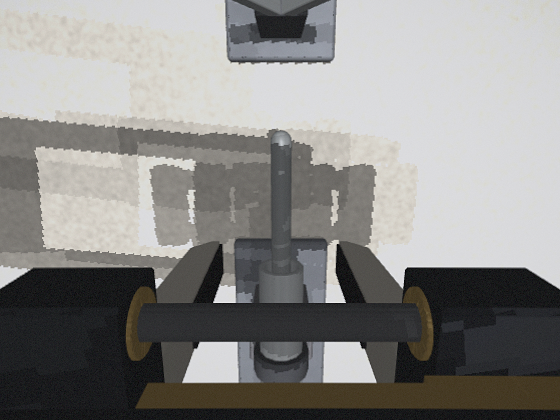

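>>> {"api": "move_arm", "payload": {
  "motion": [
    [0.0005,0.003,-0.016,0],
    [0,0,-0.0165,0],
    [0,0,0,0],
    [0,0,0,0]
  ]
}}

```text
time: 2.8
position: [0.4922, -0.0793, 0.0893]
eef_rot: [0.996, -0.089, 0.001, 0.0]
contact_force: [0.0, -0.2, 0.1]
opening: 0.0557
```

>>> {"api": "move_arm", "payload": {
  "motion": [
    [0,0,0,0],
    [0,0,0,0],
    [0,0,0,0],
    [0,0,0,0],
    [0,0,0,0],
    [0,0,0,0]
  ],
  "gripper": 0,
  "squeeze": 25
}}

```text
time: 3.4
position: [0.4916, -0.079, 0.0881]
eef_rot: [0.996, -0.089, -0.0, 0.0]
contact_force: [0.4, -0.6, 0.0]
opening: 0.0122
```

>>> {"api": "move_arm", "payload": {
  "motion": [
    [0.001,0.005,0,0],
    [0.0022,0.0118,0,0],
    [0.0022,0.0118,0,0],
    [0.0022,0.0118,0,0],
    [0.001,0.006,0,0],
    [0,0,0,0]
  ]
}}

```text
time: 4.0
position: [0.5003, -0.0313, 0.088]
eef_rot: [0.996, -0.088, -0.0, -0.0]
contact_force: [-0.5, -0.1, 0.1]
opening: 0.0006
```

```bash
python3 - <<'E'
from h import *
np.set_printoptions(precision=4,suppress=True)
s=arm.sense(); print(s["time"],s["position"],s["eef_rot"],s["opening"],s["contact_force"])
a=arm.read_camera("wrist")["pixels"][:300,150:410,::-1]; b=arm.read_camera("side")["pixels"][140:320,210:440,::-1]
d=arm.read_camera("scene")["pixels"][140:260,200:400,::-1]
cv2.imwrite("pics/w3.png",np.hstack([cv2.resize(a,None,fx=1.5,fy=1.5),np.vstack([cv2.resize(b,(400,313)),np.zeros((137,400,3),np.uint8)])]))
cv2.imwrite("pics/s3.png",cv2.convertScaleAbs(cv2.resize(d,(800,480),interpolation=2),alpha=1.4))
E
```

```text
4.0 [ 0.5003 -0.0313  0.088 ] [ 0.9961 -0.088  -0.     -0.0001] 0.000563145717600806 [-0.4598 -0.0891  0.0565]
```

View pics/w3.png

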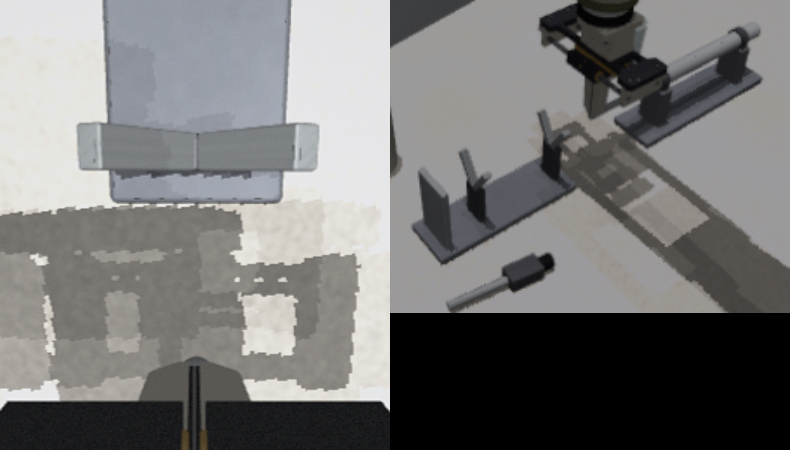

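View pics/s3.png

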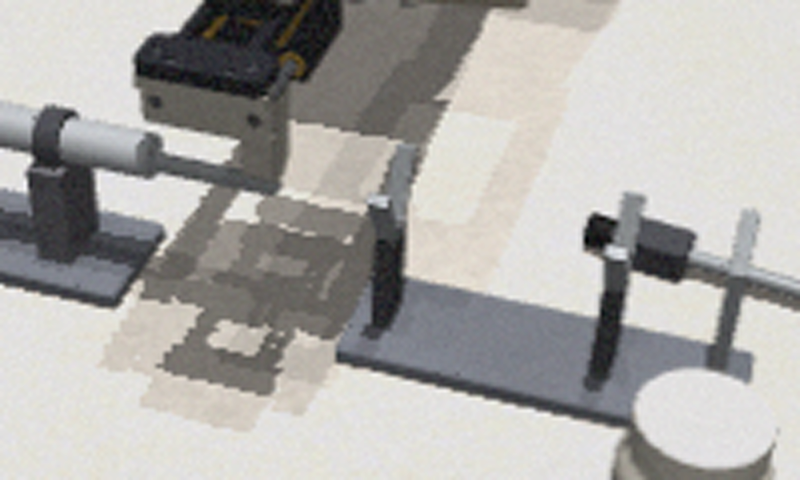

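```bash
python3 - <<'E'
from h import *
np.set_printoptions(precision=4,suppress=True)
s=arm.sense(); print(s["time"],s["position"],s["opening"])
W=arm.read_camera("wrist");print(wristproj([[.5003,-.0313,.071],[.5003,-.0313,.09],[.4990,-.024,.09]],s["position"],s["eef_rot"],W))
a=W["pixels"][200:320,210:350,::-1]; b=arm.read_camera("side")["pixels"][150:230,290:410,::-1]
d=arm.read_camera("scene")["pixels"][150:210,220:290,::-1]
r=lambda i:cv2.convertScaleAbs(cv2.resize(i,(390,290),interpolation=2),alpha=1.6)
cv2.imwrite("pics/z4.png",np.vstack([np.hstack([r(a),r(b)]),np.hstack([r(d),r(d)*0])]))
E
```

```text
4.15 [ 0.5001 -0.0326  0.088 ] 0.0002188950504731241
[[279.577  238.4367]
 [279.5782 251.0242]
 [274.5826 238.3355]]
```

View pics/z4.png

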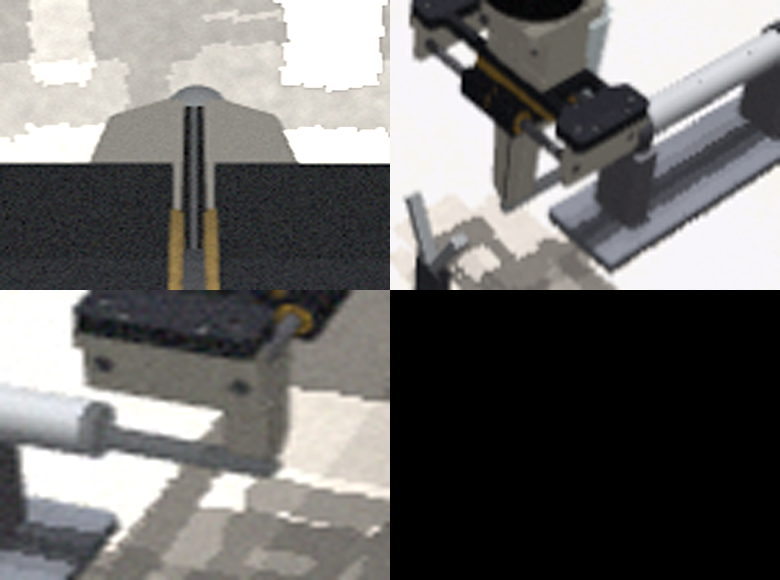

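```bash
python3 - <<'E'
from h import *
s=arm.sense()
P=[[*s["position"][:2],z] for z in (.071,.088,.096,.113)]
for n,(r0,r1,c0,c1) in {"scene":(130,220,210,330),"side":(130,220,280,400)}.items():
    im=arm.read_camera(n)["pixels"][r0:r1,c0:c1,::-1]
    im=cv2.convertScaleAbs(cv2.resize(im,(780,585),interpolation=2),alpha=1.6)
    for k,p in enumerate(proj(n,P)): 
        q=(int((p[0]-c0+.5)*6.5),int((p[1]-r0+.5)*6.5)); cv2.drawMarker(im,q,[(0,0,255),(0,255,0),(255,0,0),(0,255,255)][k],0,14,2)
    cv2.imwrite(f"pics/m_{n}.png",im)
E
```

```text
(no output)
```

View pics/m_scene.png

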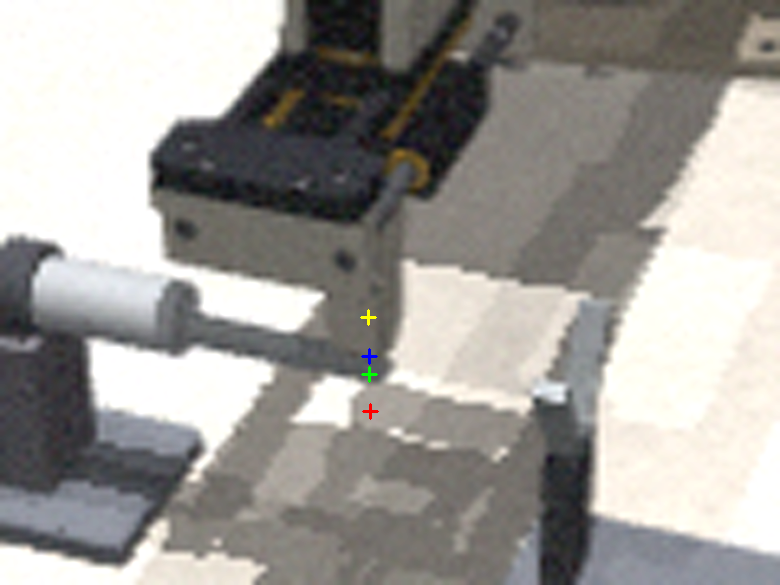

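View pics/m_side.png

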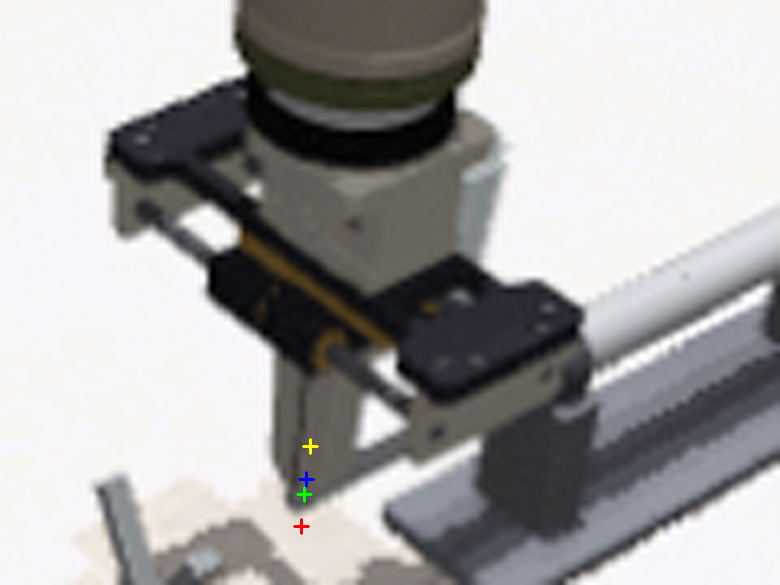

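```bash
python3 - <<'E'
from h import *
np.set_printoptions(precision=4,suppress=True)
s=arm.sense();t=s["position"]
from scipy.spatial.transform import Rotation as R
M=R.from_quat(s["eef_rot"]).as_matrix(); X=M[:,0];Y=M[:,1]
def onp(n,uv,lat):
    o,r=ray(n,uv);p=o+r*((lat-(o-t)@X)/(r@X));d=p-t;return d@X,d@Y,p[2]
for l in (.07,.094): print("scene",[onp("scene",(210+u/6.5,130+v/6.5),l) for u,v in [(168,262),(325,293)]])
for l in (-.07,-.094): print("side",[onp("side",(280+u/6.5,130+v/6.5),l) for u,v in [(414,455),(428,463),(560,400)]])
print("tips",[onp("scene",(210+u/6.5,130+v/6.5),.0) for u,v in [(395,345),(370,368)]],[onp("side",(280+u/6.5,130+v/6.5),0) for u,v in [(275,478),(297,508)]])
E
```

```text
scene [(np.float64(0.06999999999999995), np.float64(0.04171832065901173), np.float64(0.1701974942799569)), (np.float64(0.06999999999999985), np.float64(-0.013456702353501942), np.float64(0.17051283185240051))]
scene [(np.float64(0.09400000000000001), np.float64(0.029748283927519333), np.float64(0.187920117731036)), (np.float64(0.09399999999999985), np.float64(-0.02333519061984324), np.float64(0.18822350163713492))]
side [(np.float64(-0.06999999999999994), np.float64(-0.015960211704888448), np.float64(0.16399586630175766)), (np.float64(-0.07000000000000005), np.float64(-0.007807104536049986), np.float64(0.15600806478979046)), (np.float64(-0.06999999999999999), np.float64(0.06113534775939063), np.float64(0.15208743063771557))]
side [(np.float64(-0.094), np.float64(-0.04298299083340975), np.float64(0.19454588880652213)), (np.float64(-0.09399999999999999), np.float64(-0.03521756211364688), np.float64(0.1869379054960768)), (np.float64(-0.09400000000000003), np.float64(0.030446691768859314), np.float64(0.1832036966338937))]
tips [(np.float64(-4.853509380115833e-17), np.float64(-0.01113345825086702), np.float64(0.10235638297478022)), (np.float64(-6.150505104324535e-17), np.float64(-0.001343002077199906), np.float64(0.08977911762376956))] [(np.float64(9.879236454434812e-17), np.float64(-0.015333518765785661), np.float64(0.10289669406389446)), (np.float64(-1.5400006968186379e-16), np.float64(-0.001464369324670356), np.float64(0.07984810656169139))]
```

>>> {"api": "move_arm", "payload": {
  "motion": [
    [0,0,0.015,0],
    [-0.0027,-0.0152,0.005,0],
    [-0.0027,-0.0152,0,0],
    [-0.0027,-0.0152,0,0],
    [0,0,0,0],
    [0,0,0,0],
    [0,0,0,0],
    [0,0,0,0]
  ],
  "gripper": 0.6
}}

```text
time: 5.2
position: [0.4922, -0.0776, 0.1082]
eef_rot: [0.996, -0.089, 0.0, -0.0]
contact_force: [0.2, 0.0, -0.3]
opening: 0.055
```

```bash
python3 - <<'E'
from h import *
np.set_printoptions(precision=4,suppress=True)
s=arm.sense(); print(s["time"],s["position"],s["eef_rot"],s["opening"])
c=arm.read_camera("wrist"); cv2.imwrite("pics/w5.png",c["pixels"][:,:,::-1])
E
```

```text
5.2 [ 0.4922 -0.0776  0.1082] [ 0.9961 -0.0886  0.     -0.0001] 0.054990516520909465
```

View pics/w5.png

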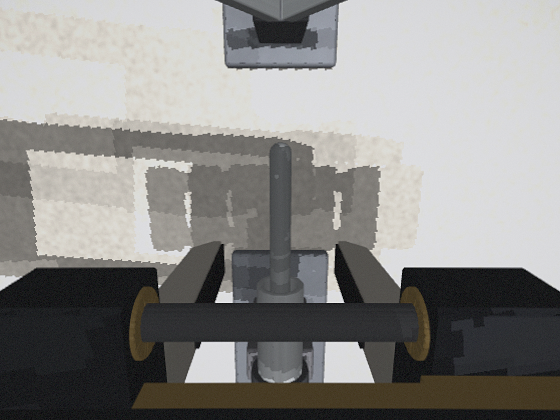

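>>> {"api": "move_arm", "payload": {
  "motion": [
    [0,0,-0.012,0],
    [0,0,-0.012,0],
    [0,0,-0.012,0],
    [0,0,-0.011,0],
    [0,0,0,0],
    [0,0,0,0]
  ]
}}

```text
time: 5.85
position: [0.4916, -0.0781, 0.0605]
eef_rot: [0.996, -0.089, -0.001, -0.0]
contact_force: [1.5, -0.2, 0.3]
opening: 0.056
```

>>> {"api": "move_arm", "payload": {
  "motion": [
    [0,0,0,0],
    [0,0,0,0],
    [0,0,0,0],
    [0,0,0,0],
    [0,0,0,0],
    [0,0,0,0],
    [0,0,0,0],
    [0,0,0,0]
  ],
  "gripper": 0,
  "squeeze": 25
}}

```text
time: 6.65
position: [0.4921, -0.0782, 0.0611]
eef_rot: [0.996, -0.089, 0.0, 0.0]
contact_force: [-0.6, -0.7, 0.6]
opening: 0.0107
```

```bash
python3 - <<'E'
from h import *
np.set_printoptions(precision=4,suppress=True)
s=arm.sense(); print(s["time"],s["position"],s["eef_rot"],s["opening"],s["contact_force"])
c=arm.read_camera("wrist"); d=arm.read_camera("scene")["pixels"][130:220,210:330,::-1]
im=np.vstack([cv2.resize(c["pixels"][100:320,130:430,::-1],(400,293)),cv2.convertScaleAbs(cv2.resize(d,(400,300),interpolation=2),alpha=1.5)])
cv2.imwrite("pics/w6.png",im)
E
```

```text
6.65 [ 0.4921 -0.0782  0.0611] [ 0.996  -0.0889  0.0001  0.    ] 0.010654484998845727 [-0.557  -0.6749  0.6423]
```

View pics/w6.png

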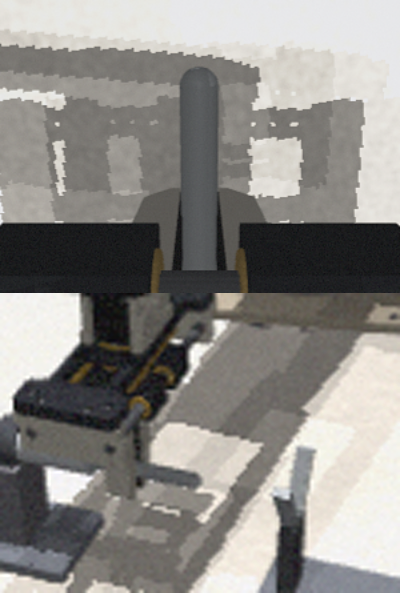

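>>> {"api": "move_arm", "payload": {
  "motion": [
    [0.001,0.005,0,0],
    [0.0018,0.0098,0,0],
    [0.0018,0.0098,0,0],
    [0.0018,0.0098,0,0],
    [0.001,0.006,0,0],
    [0,0,0,0],
    [0,0,0,0]
  ]
}}

```text
time: 7.45
position: [0.4995, -0.0371, 0.061]
eef_rot: [0.996, -0.088, -0.0, -0.0]
contact_force: [-0.4, 2.0, 0.7]
opening: 0.0112
```

```bash
cat > look.py <<'E'
from h import *
import sys
np.set_printoptions(precision=4,suppress=True)
s=arm.sense(); print(s["time"],s["position"],s["eef_rot"],s["opening"],s["contact_force"])
c=arm.read_camera("wrist"); d=arm.read_camera("scene")["pixels"][130:250,210:410,::-1];b=arm.read_camera("side")["pixels"][140:300,210:410,::-1]
e=lambda i,w,h:cv2.convertScaleAbs(cv2.resize(i,(w,h),interpolation=2),alpha=1.5)
im=np.hstack([cv2.resize(c["pixels"][0:320,130:430,::-1],(356,380)),e(b,440,352) if 0 else cv2.copyMakeBorder(e(b,440,352),0,28,0,0,0)])
cv2.imwrite(f"pics/{sys.argv[1]}a.png",im);cv2.imwrite(f"pics/{sys.argv[1]}b.png",e(d,800,480))
E
python3 look.py k1
```

```text
7.45 [ 0.4995 -0.0371  0.061 ] [ 0.9961 -0.0884 -0.     -0.0003] 0.011167662062649358 [-0.4296  1.9666  0.651 ]
```

View pics/k1a.png

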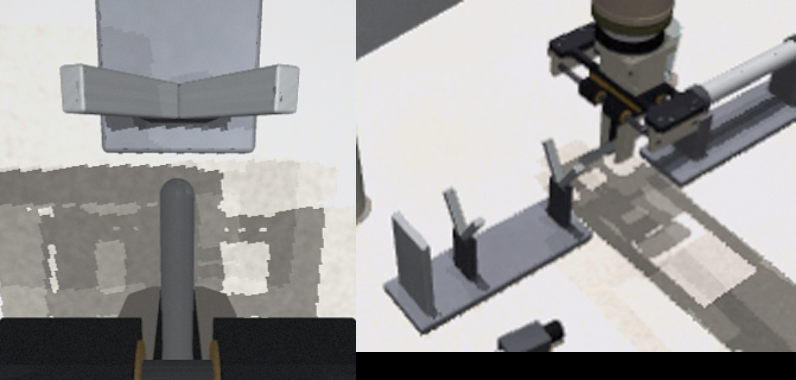

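View pics/k1b.png

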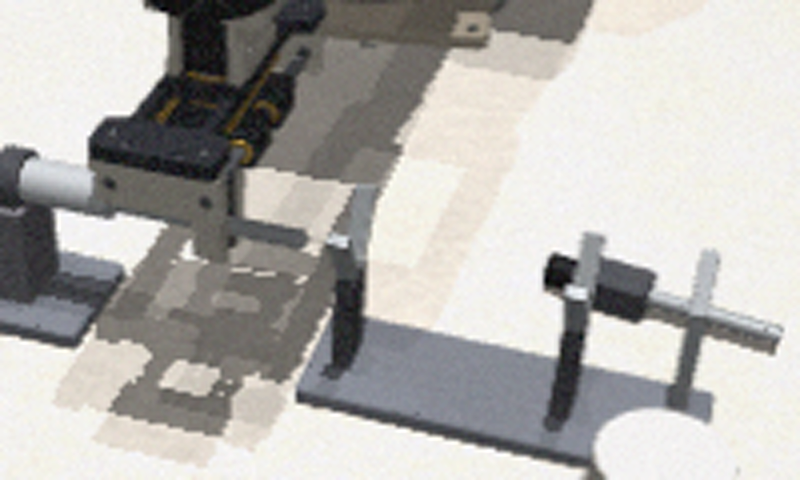

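>>> {"api": "move_arm", "payload": {
  "motion": [
    [0.001,0.006,0,0],
    [0.0015,0.008,0,0],
    [0.0015,0.008,0,0],
    [0.0015,0.008,0,0],
    [0,0,0,0]
  ]
}}

```text
time: 8.1
position: [0.5051, -0.0063, 0.061]
eef_rot: [0.996, -0.088, -0.0, -0.0]
contact_force: [-0.2, 1.3, -0.2]
opening: 0.0111
```

>>> {"api": "move_arm", "payload": {
  "motion": [
    [0.0014,0.008,0,0],
    [0.0014,0.008,0,0],
    [0.001,0.006,0,0],
    [0,0,0,0],
    [0,0,0,0]
  ]
}}

```text
time: 8.6
position: [0.5088, 0.0147, 0.061]
eef_rot: [0.996, -0.089, -0.0, -0.0]
contact_force: [0.8, 0.8, -0.2]
opening: 0.0108
```

```bash
python3 look.py k2
```

```text
8.6 [0.5088 0.0147 0.061 ] [ 0.9961 -0.0886 -0.     -0.0002] 0.010815063245375098 [ 0.8299  0.8478 -0.1791]
```

View pics/k2a.png

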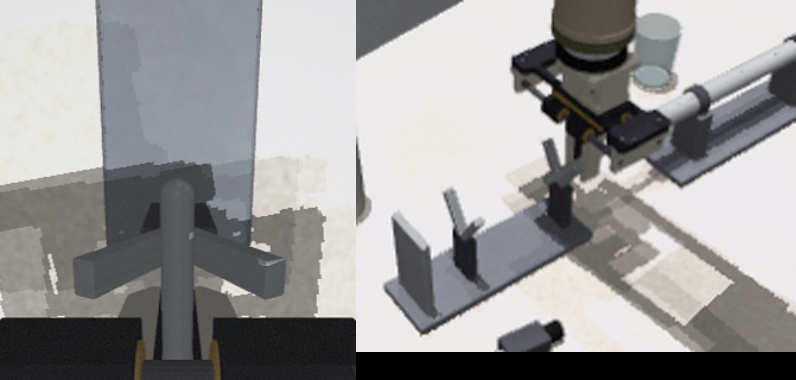

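View pics/k2b.png

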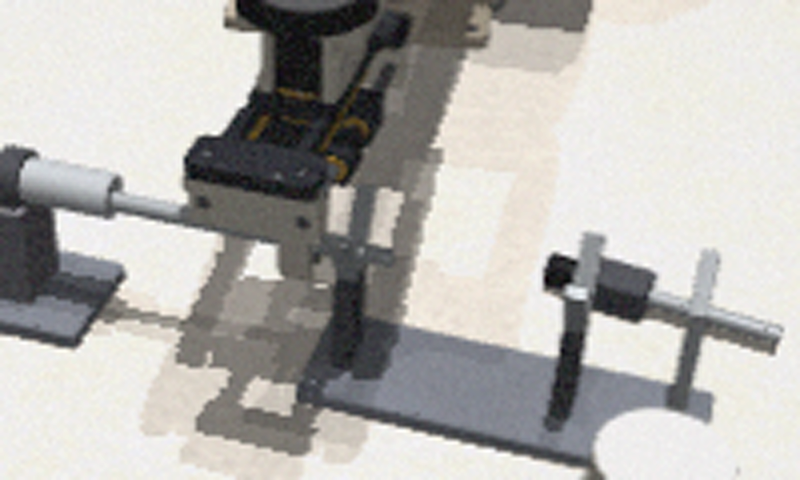

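>>> {"api": "move_arm", "payload": {
  "motion": [
    [0,0,0,0],
    [0,0,0,0],
    [0,0,0,0],
    [0,0,0,0],
    [-0.002,-0.011,0,0],
    [-0.0036,-0.0197,0,0],
    [-0.0036,-0.0197,0,0],
    [-0.0036,-0.0197,0,0],
    [-0.0036,-0.0197,0,0],
    [-0.0004,-0.0022,0,0],
    [0,0,0,0],
    [0,0,0,0]
  ],
  "gripper": 0.4
}}

```text
time: 9.95
position: [0.492, -0.0775, 0.061]
eef_rot: [0.996, -0.089, -0.0, -0.0]
contact_force: [-0.2, 0.6, -0.1]
opening: 0.0371
```

```bash
python3 look.py k3
```

```text
9.95 [ 0.492  -0.0775  0.061 ] [ 0.996  -0.089  -0.     -0.0001] 0.03711549269054507 [-0.1874  0.5741 -0.0922]
```

View pics/k3a.png

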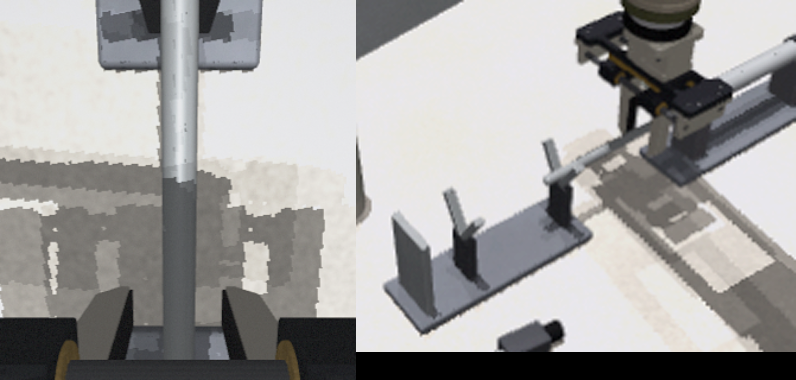

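View pics/k3b.png

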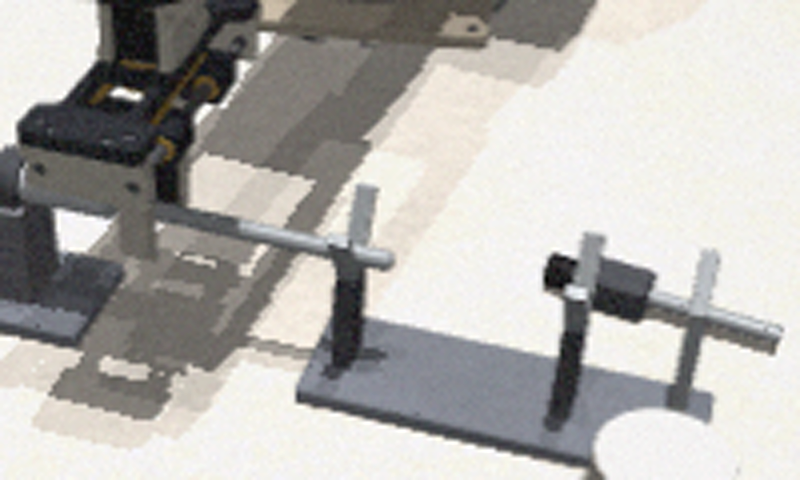

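Rod rests in the first fork with its lead just past it. Regrip at the mouth and pull stretch two.

>>> {"api": "move_arm", "payload": {
  "motion": [
    [0,0,0,0],
    [0,0,0,0],
    [0,0,0,0],
    [0,0,0,0],
    [0,0,0,0],
    [0,0,0,0],
    [0,0,0,0]
  ],
  "gripper": 0,
  "squeeze": 25
}}

```text
time: 10.8
position: [0.4921, -0.0777, 0.0611]
eef_rot: [0.996, -0.089, 0.0, -0.0]
contact_force: [-0.0, 0.7, 0.7]
opening: 0.011
```

>>> {"api": "move_arm", "payload": {
  "motion": [
    [0.001,0.005,0,0],
    [0.0018,0.0098,0,0],
    [0.0018,0.0098,0,0],
    [0.0018,0.0098,0,0],
    [0.0018,0.0098,0,0],
    [0.0018,0.0098,0,0],
    [0.0018,0.0098,0,0],
    [0.0015,0.008,0,0],
    [0,0,0,0]
  ]
}}

```text
time: 11.7
position: [0.5053, -0.0047, 0.0609]
eef_rot: [0.996, -0.088, -0.0, -0.0]
contact_force: [-0.9, -0.3, -2.1]
opening: 0.0113
```

```bash
python3 look.py k4
```

```text
11.7 [ 0.5053 -0.0047  0.0609] [ 0.9961 -0.0882 -0.0001 -0.0002] 0.011292261483932028 [-0.8584 -0.3495 -2.1455]
```

View pics/k4a.png

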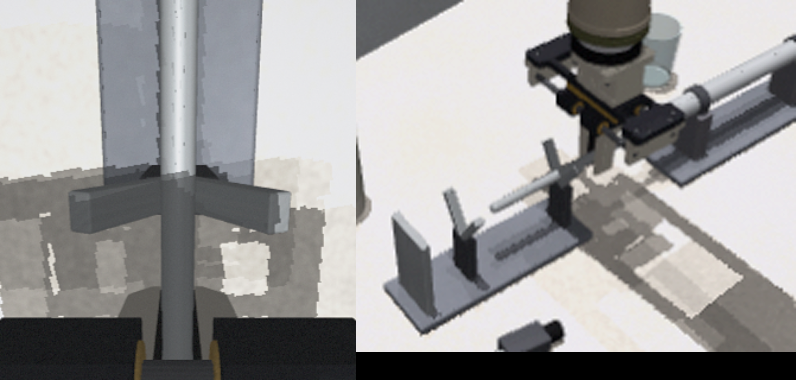

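View pics/k4b.png

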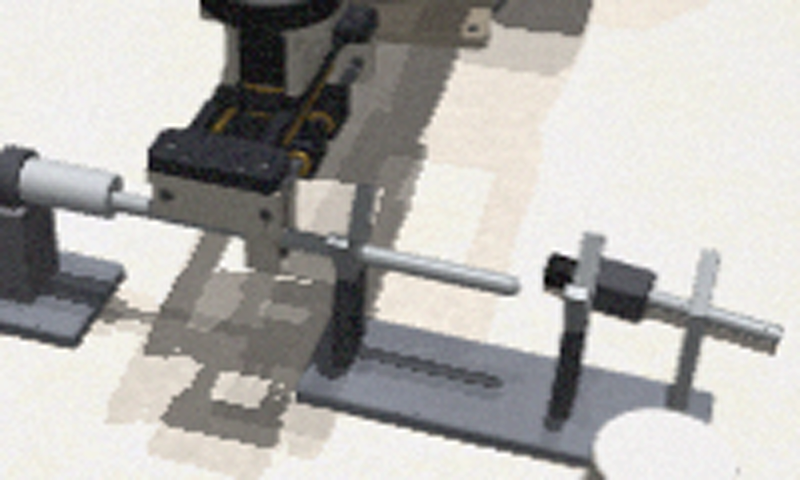

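>>> {"api": "move_arm", "payload": {
  "motion": [
    [0.0014,0.008,0,0],
    [0.0014,0.008,0,0],
    [0.0007,0.004,0,0],
    [0,0,0,0],
    [0,0,0,0]
  ]
}}

```text
time: 12.35
position: [0.5087, 0.0141, 0.061]
eef_rot: [0.996, -0.089, -0.0, 0.0]
contact_force: [-0.7, 0.0, -2.9]
opening: 0.011
```

>>> {"api": "move_arm", "payload": {
  "motion": [
    [0,0,0,0],
    [0,0,0,0],
    [0,0,0,0],
    [0,0,0,0],
    [-0.002,-0.011,0,0],
    [-0.0036,-0.0197,0,0],
    [-0.0036,-0.0197,0,0],
    [-0.0036,-0.0197,0,0],
    [-0.003,-0.016,0,0],
    [-0.001,-0.0055,0,0],
    [0,0,0,0],
    [0,0,0,0]
  ],
  "gripper": 0.4
}}

```text
time: 13.55
position: [0.492, -0.0774, 0.061]
eef_rot: [0.996, -0.089, -0.0, -0.0]
contact_force: [-0.2, -1.1, -0.2]
opening: 0.0372
```

```bash
python3 look.py k5
```

```text
13.55 [ 0.492  -0.0774  0.061 ] [ 0.996  -0.0891 -0.     -0.0001] 0.03722455104740947 [-0.1933 -1.1168 -0.2311]
```

View pics/k5a.png

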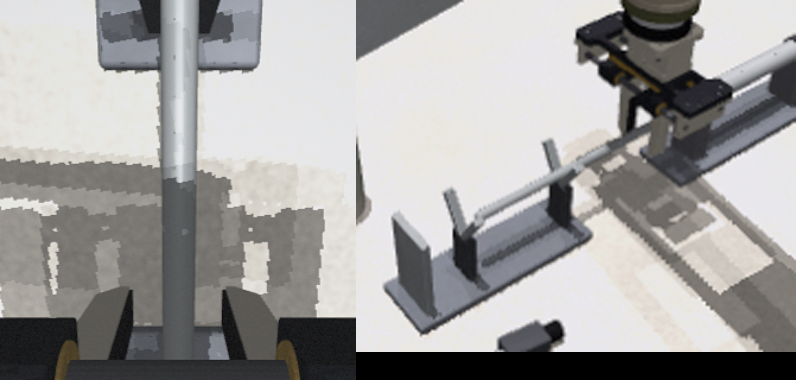

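View pics/k5b.png

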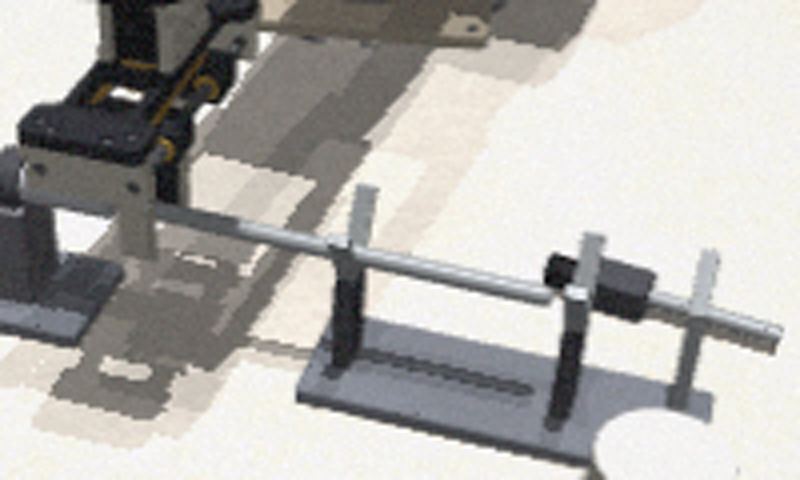

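```bash
python3 - <<'E'
from h import *
np.set_printoptions(precision=4,suppress=True)
t,e=tri((347.8,203.7),(264.8,239.5));print(t,e)
m=np.array([.4865,-.1018]);u=np.array([.1795,.9838]);l=np.array([.9838,-.1795])
S=lambda a:(a[0]/2.667+120,a[1]/2.667+140);D=lambda a:(a[0]/3.3+210,a[1]/3.3+140)
for n,p in [("tip",t),("f1f",tri(S((484,97)),D((337,250)))[0]),("f1n",tri(S((465,133)),D((288,210)))[0]),("f2f",tri(S((635,130)),D((186,331)))[0]),("f2n",tri(S((624,170)),D((138,286)))[0]),("plate",tri(S((711,141)),D((106,372)))[0])]:
    print(n,(p[:2]-m)@u,(p[:2]-m)@l,p[2])
# plate near face top corners from side, z=.12
for a in [(66,320),(108,362),(55,325),(103,374)]: p=onz("side",D(a),.12);print((p[:2]-m)@u,(p[:2]-m)@l)
E
```

```text
[0.5313 0.1599 0.0864] 0.0012241238886884157
tip 0.26549733341544585 -0.0029488426301555134 0.08644937835447425
f1f 0.14608660010947958 -0.029651963559628586 0.11674178216451075
f1n 0.1467649746649862 0.0262977010711771 0.11638675478733107
f2f 0.279919661747129 -0.029264051188024998 0.1142663685385471
f2n 0.281497298322719 0.0272322464662685 0.1136674521409986
plate 0.34456662306879793 -0.03084680560364653 0.11703768272936388
0.34333556258738007 0.023136797495550452
0.34119225309268764 -0.026488035894012045
0.35193261009195054 0.02350352070696745
0.3496908028517941 -0.03353796682773522
```

>>> {"api": "move_arm", "payload": {
  "motion": [
    [0,0,0,0],
    [0,0,0,0],
    [0,0,0,0],
    [0,0,0,0],
    [0,0,0,0],
    [0,0,0,0],
    [0,0,0,0]
  ],
  "gripper": 0,
  "squeeze": 20
}}

```text
time: 14.4
position: [0.492, -0.0775, 0.061]
eef_rot: [0.996, -0.089, 0.0, -0.0]
contact_force: [0.3, 0.7, -0.2]
opening: 0.0115
```

>>> {"api": "move_arm", "payload": {
  "motion": [
    [0.0007,0.004,0,0],
    [0.0011,0.006,0,0],
    [0.0011,0.006,0,0],
    [0.0011,0.006,0,0],
    [0.0011,0.006,0,0],
    [0.0011,0.006,0,0],
    [0,0,0,0]
  ]
}}

```text
time: 15.1
position: [0.4985, -0.0423, 0.0611]
eef_rot: [0.996, -0.088, 0.0, -0.0]
contact_force: [0.9, 1.7, -0.7]
opening: 0.0112
```

```bash
python3 look.py k6
```

```text
15.1 [ 0.4985 -0.0423  0.0611] [ 0.9961 -0.0885  0.0001 -0.0005] 0.011211986930221747 [ 0.9397  1.7219 -0.6861]
```

View pics/k6a.png

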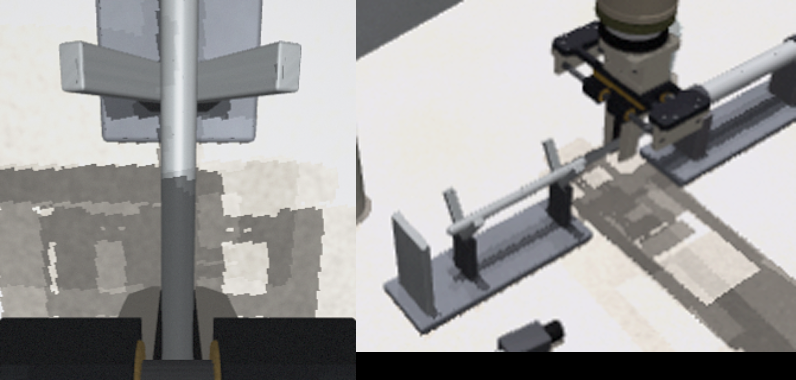

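View pics/k6b.png

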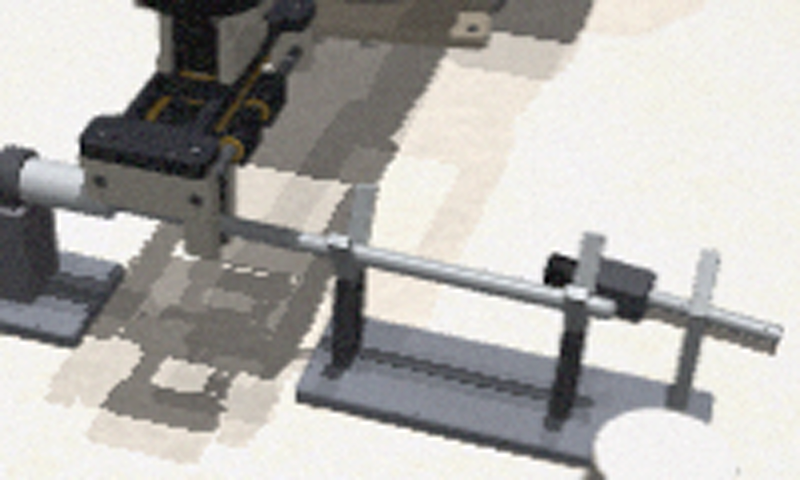

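>>> {"api": "move_arm", "payload": {
  "motion": [
    [0.0009,0.005,0,0],
    [0.0009,0.005,0,0],
    [0.0009,0.005,0,0],
    [0.0009,0.005,0,0],
    [0.0009,0.005,0,0],
    [0.0004,0.002,0,0],
    [0,0,0,0]
  ]
}}

```text
time: 15.95
position: [0.5033, -0.0159, 0.0611]
eef_rot: [0.996, -0.089, 0.0, -0.0]
contact_force: [2.0, 1.0, -1.2]
opening: 0.0113
```

>>> {"api": "move_arm", "payload": {
  "motion": [
    [0.0002,0.001,0,0],
    [0.0002,0.001,0,0],
    [0.0002,0.001,0,0],
    [0.0002,0.001,0,0],
    [0,0,0,0]
  ]
}}

```text
time: 16.45
position: [0.5039, -0.0125, 0.061]
eef_rot: [0.996, -0.089, 0.0, -0.0]
contact_force: [1.6, -1.9, -1.0]
opening: 0.0111
```

```bash
python3 look.py k7
```

```text
16.45 [ 0.5039 -0.0125  0.061 ] [ 0.996  -0.0889  0.     -0.    ] 0.011133646137281124 [ 1.6081 -1.9345 -1.0383]
```

View pics/k7a.png

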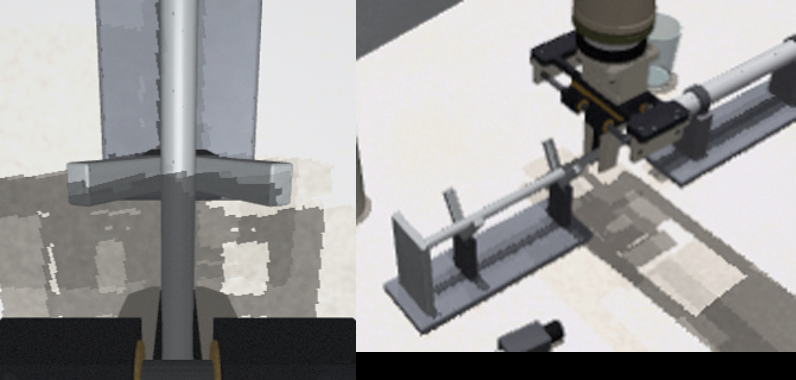

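View pics/k7b.png

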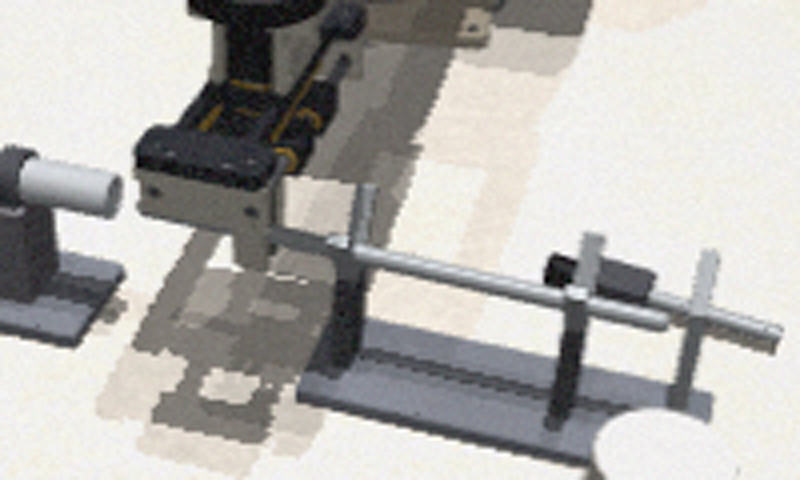

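>>> {"api": "move_arm", "payload": {
  "motion": [
    [0.0002,0.001,0,0],
    [0.0002,0.001,0,0],
    [0.0002,0.001,0,0],
    [0.0002,0.001,0,0],
    [0,0,0,0]
  ]
}}

```text
time: 17.1
position: [0.5047, -0.0084, 0.061]
eef_rot: [0.996, -0.089, 0.0, -0.0]
contact_force: [1.8, -2.6, -0.1]
opening: 0.0114
```

>>> {"api": "move_arm", "payload": {
  "motion": [
    [0.0001,0.001,0,0],
    [0.0002,0.001,0,0],
    [0,0,0,0]
  ]
}}

```text
time: 17.4
position: [0.505, -0.0064, 0.0611]
eef_rot: [0.996, -0.089, 0.0, -0.0]
contact_force: [2.6, -0.8, -0.1]
opening: 0.0114
```

>>> {"api": "move_arm", "payload": {
  "motion": [
    [0.0001,0.001,0,0],
    [0.0002,0.001,0,0],
    [0,0,0,0]
  ]
}}

```text
time: 17.7
position: [0.5054, -0.0044, 0.0611]
eef_rot: [0.996, -0.089, 0.0, -0.0]
contact_force: [1.1, -1.4, 0.1]
opening: 0.0113
```

```bash
python3 look.py k8
```

```text
17.7 [ 0.5054 -0.0044  0.0611] [ 0.996  -0.0889  0.0001 -0.0001] 0.011283640093508646 [ 1.0874 -1.3818  0.1326]
```

View pics/k8b.png

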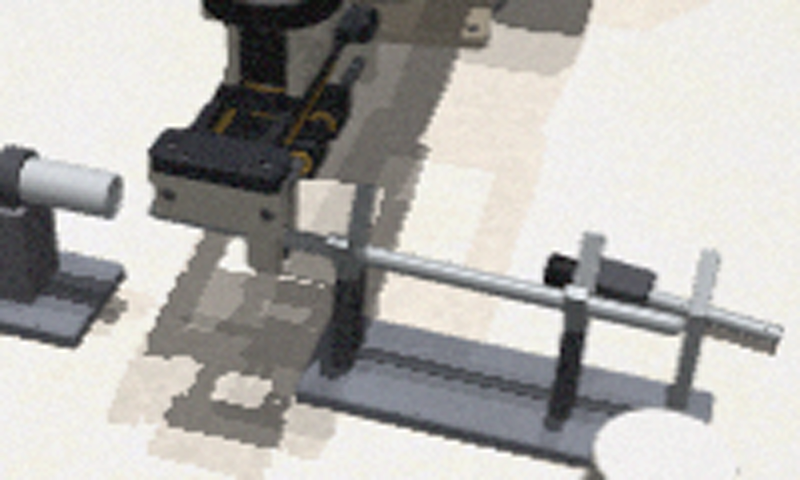

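>>> {"api": "move_arm", "payload": {
  "motion": [
    [0.0002,0.001,0,0],
    [0,0,0,0]
  ]
}}

```text
time: 18.05
position: [0.5055, -0.0038, 0.061]
eef_rot: [0.996, -0.089, 0.0, 0.0]
contact_force: [1.6, -4.7, -0.1]
opening: 0.0112
```

>>> {"api": "move_arm", "payload": {
  "motion": [
    [0.0002,0.001,0,0],
    [0,0,0,0]
  ]
}}

```text
time: 18.25
position: [0.5055, -0.0036, 0.061]
eef_rot: [0.996, -0.089, -0.0, 0.001]
contact_force: [0.2, -7.3, 1.6]
opening: 0.0121
```

>>> {"api": "move_arm", "payload": {
  "motion": [
    [0.0002,0.001,0,0],
    [0,0,0,0]
  ]
}}

```text
time: 18.45
position: [0.5056, -0.0034, 0.061]
eef_rot: [0.996, -0.089, -0.0, 0.002]
contact_force: [0.4, -11.9, 0.3]
opening: 0.011
```

>>> {"api": "move_arm", "payload": {
  "motion": [
    [-0.0003,-0.0016,0,0],
    [0,0,0,0]
  ]
}}

```text
time: 18.65
position: [0.5055, -0.0037, 0.061]
eef_rot: [0.996, -0.089, -0.0, 0.0]
contact_force: [2.0, -5.4, -0.7]
opening: 0.0116
```

>>> {"api": "move_arm", "payload": {
  "motion": [
    [0,0,0,0],
    [0,0,0,0],
    [0,0,0,0],
    [0,0,0,0],
    [0,0,0,0],
    [0,0,0,0]
  ],
  "gripper": 0.5
}}

```text
time: 19.25
position: [0.5055, -0.003, 0.061]
eef_rot: [0.996, -0.089, -0.0, -0.0]
contact_force: [0.4, 0.6, 0.8]
opening: 0.0461
```

>>> {"api": "move_arm", "payload": {
  "motion": [
    [0,0,0.01,0],
    [0,0,0.015,0],
    [0,0,0.02,0],
    [0,0,0.03,0],
    [0,0,0.03,0],
    [-0.01,-0.04,0.02,0],
    [-0.01,-0.04,0.02,0],
    [-0.01,-0.04,0.02,0],
    [-0.01,-0.04,0,0],
    [0,0,0,0]
  ]
}}

```text
time: 20.25
position: [0.4651, -0.1676, 0.2288]
eef_rot: [0.996, -0.091, 0.002, 0.001]
contact_force: [0.0, 0.5, 0.2]
opening: 0.0467
```

```bash
python3 look.py k9; python3 - <<'E'
from h import *
cv2.imwrite("pics/full9.png",arm.read_camera("scene")["pixels"][:,:,::-1])
a=cv2.imread("pics/full9.png");b=arm.read_camera("side")["pixels"][140:320,210:390,::-1]
cv2.imwrite("pics/side9.png",cv2.convertScaleAbs(cv2.resize(b,(590,590),interpolation=2),alpha=1.5))
E
```

```text
20.25 [ 0.4651 -0.1676  0.2288] [ 0.9958 -0.0912  0.0016  0.0015] 0.04666226735721022 [0.0132 0.4719 0.1544]
```

View pics/k9a.png

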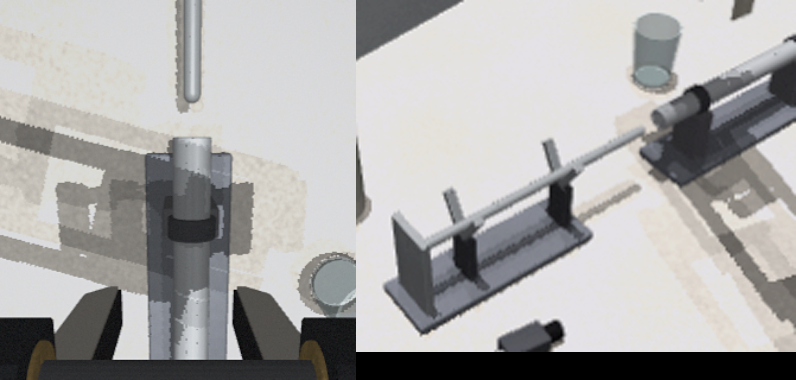

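View pics/k9b.png

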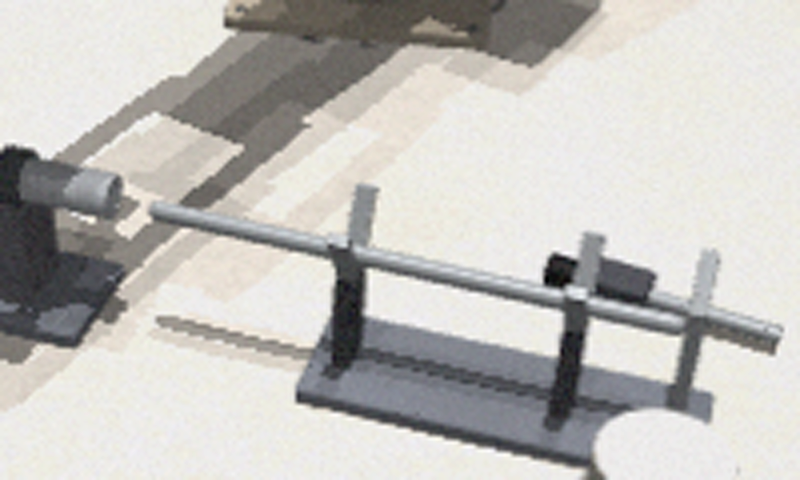

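View pics/side9.png

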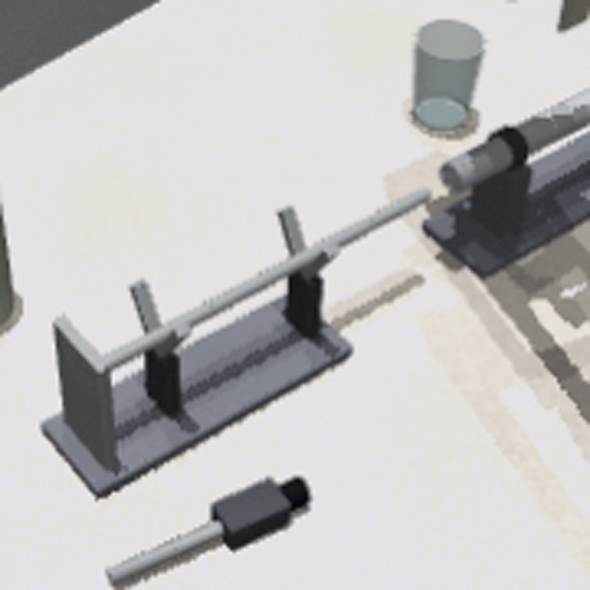

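View pics/full9.png

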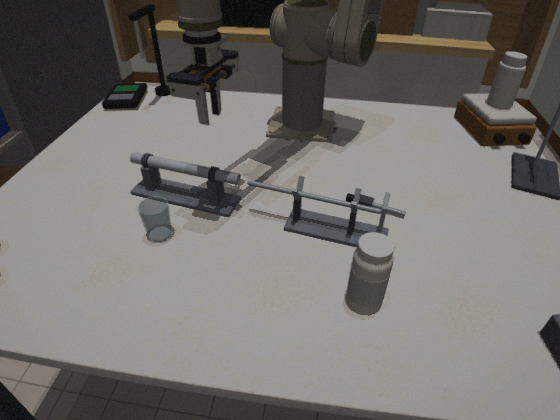

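```bash
python3 - <<'E'
from h import *
np.set_printoptions(precision=4,suppress=True)
t,e=tri((248.1,182.4),(341.3,198.8));l,e2=tri((381.5,211.5),(242.3,250.3))
print(t,e,l,e2,np.linalg.norm(t-l),(t[:2]-[.4865,-.1018])@[.1795,.9838])
print(arm.close_job())
E
```

```text
[ 0.4881 -0.0801  0.0883] 0.000991574707790619 [0.5445 0.2285 0.0883] 0.01278008056041972 0.3137440481026765 0.021612224087449654
the job is handed in; nothing more can be done
None
```

The rod now lies in both forks with its leading end against the end plate and its tail about 22 mm clear of the tube. I drew it out in three stretches, regripping near the tube mouth each time. The job was handed in at about 20 s.

**Contact with the plate:** I crept up in 1 mm steps. The tool stopped advancing and the force rose to about 12 N. I backed off to about 5 N and then opened the gripper, so I expect the rod to have stayed in contact. The pictures taken after the release show no gap at the plate. The jar, beaker and clamp look where they were at the start.

**Checks that failed or disagreed:**
- **Fingertip position:** The fingertips sit about 10 mm behind the reported TCP, not 17 mm ahead as `arm.tips_ahead` says. Because of this, my first grasp closed above the rod and the gripper ran 47 mm along without moving it. The other views confirmed the offset of about 27 mm. I lowered the later grasps by that much, and they held.
- **Leading end by camera:** The last camera measurement of the leading end was poor. The two views missed each other by 13 mm, because the plate and clamp get in the way there. It made the rod 314 mm long instead of 320 mm, so plate contact rests on the force reading and the pictures.

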